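Bar the lens module in, tip the spacers into the tote corner and hold

ROBOT

A 6-joint arm with a two-finger parallel gripper is mounted at the origin on the work surface. World frame = base frame: x ahead of the robot, y to its left, z up, the work surface at z = 0. Lengths are in mm, angles in degrees, forces in N, time in s.
With the tool pointing down it reaches from about 250 to 725 mm from the base axis. Payload 4 kg.
Tool frame: the origin (TCP) lies between the finger pads, 19 mm behind the fingertips; this is the grasp point; z points along the fingers, y is the line along which they close (so a half turn about z gives the same grasp; the last joint's range is limited). The gripper opens to 85 mm and grips with 20 to 120 N. Pads are 22 mm wide; open, the fingers measure 114 mm over their backs; the gripper's body (76 mm by 85 mm) begins 54 mm behind the grasp point. The pads swing forward as they close: fully open they stand 13 mm farther back than shut.
Start: joints at [-73.969, 13.785, 0.286, 76.501, 0, 90], TCP at [138.08, -480.555, 250.006] pointing down, gripper open.
Joint ranges: [-155.79, 155.79], [-60.16, 107.12], [-62.33, 73.08], [-114, 123.19], [-81.49, 82.49], [-180, 180]. Speed limits (degrees/s): [159.86, 159.86, 180, 180, 180, 180].

INTERFACE

Orientations are given as [roll, pitch, yaw] about the fixed x, y, z axes, in that order (R = Rz(yaw) Ry(pitch) Rx(roll)).
In Python, from workcell import read_state, capture, camera_params, job, nets gives the robot as it stands.
- The arm moves only by the tool drive_tool, never from a script. Its argument "series" is a list that holds one entry, the list of rows, each a list of 7 numbers: the shift along the tool's x, y, z scaled (see below), then the turn, a rotation vector about the tool's x, y, z scaled (see below), then the opening, from 0 (shut) to 1 (fully open). A call has 1 to 20 rows; each row shifts and turns the commanded pose from where the row before left it, along the tool's axes as they then stand; what a row does not reach is not made up. The controller multiplies each number of a shift by 2.5 cm and each number of a turn by 0.1 rad. A row lasts 1/10 s, in which the tool goes at most 50 mm and 8.59 degrees, less where a joint would pass 70% of its speed; a pose out of reach is approached as far as the arm can. A call with a number of a shift or a turn outside -1 to 1 is refused whole. A call with a gripper value outside its range is refused whole. The fingers move at their own pace and stop on an object; the grip force is fixed at half the most. Time passes only in rows, so rows that do not move let the fingers close. It gives the time, the measured TCP pose, the force, the opening and the grip force at its end, in the units of the state.
- read_state(): the state, without advancing time (a new reading comes with each control period).
- capture(name): name is "scene" or "top" or "wrist"; returns (picture, depth): 384x512x3 uint8, red, green, blue; 384x512 float32, mm along the optical axis (not along the pixel's ray), 0 where there is no reading.
- camera_params(name): a dict with "fx", "fy", "cx", "cy" (pixels), "eye" and "orientation" of the camera in the world. Camera axes: x right, y up, looking along -z (the intrinsics and any distortion apply to the point x, -y, -z); pixel columns grow to the right and rows downward; lengths in mm; the calibration is good to about 2 mm. A picture is of the moment at which its call begins: read the wrist's pose just before it. camera_params takes no time and is no camera call; for the wrist camera it gives the pose at the moment of the call.
- job.job_done(): hands the job in; it is judged then, once.
Trained networks look in the newest picture that a camera, given by its name, has taken for a name from the list of things; names that differ only in an ending like _2 or _b are one class to them, and where a whole thing is asked for, a point or a joint stands for the part that bears it (a point fixed in the world has none). Each returns a list of dicts, best first, with "score" (0 to 1); they miss things now and then, are a little off and sometimes report something else, mostly with a low value. They report only what shows in the picture. A call takes as long as a camera call. They do not tell look-alikes from the thing itself.
- nets.masks_of(camera, label): "mask" (384x512 bool, what is visible of it) and "extent" ([centre column, centre row, width, height] as shares, 0 to 1, of the picture: columns of its width, rows of its height, round what is visible of it).
- nets.spot_point(camera, label): "centre" ([column, row] as shares, 0 to 1, of the picture: columns of its width, rows of its height: a listed point, or the origin of a listed thing).
The state is a dict: "clock": time; "q": joint angles; "dq": joint speeds; "joint_torque": joint torques, N m; "tool_pos": TCP position; "tool_rot": TCP orientation; "ft_force": force on the tool from outside, world axes, zero at the start; "ft_torque": the same for the moment, N m; "grip_width": finger opening in mm; "grip_force": force on a finger pad.
Only numpy, scipy, OpenCV 4.12 (cv2) and the standard library are available. Lean on these libraries where they do the work, as an engineer would, in place of code of your own. Each camera call takes 0.05 s, during which the arm holds its last target. There are 200 camera calls.

TASK

Lay the retaining bar (it has a grip tab) down into the two notches in the kit tote's side walls so that the lens module behind it cannot fall over, and let go of it while the tote is still flat on the bench. Then take the tote by its pull handle and tip it about 30 degrees towards its cut-off corner (which may stay on the bench) until all five loose spacers have slid into that corner. Finish while still holding it tipped and still, the bar home in both notches and the module standing in its pocket; spill nothing, do not drop the bar, and leave the other things on the bench alone.

Things in the scene. Friction and masses are not known exactly. Their poses are not given: they have to be found in the camera images.
- tote: grey plastic kit tote, 0.25 to 0.45 kg (0.8 kg filled), open on top, 170 (x) x 130 (y) x 50 mm, walls and floor 4 mm; origin: centre of underside, z up. +x end, away from the robot, has the pull handle and inside it a pocket (ribs 8 mm above the floor) for the module. Corner -x,-y is cut off at 45 degrees by a flat wall; its lower outer edge runs from (-49,-65) to (-85,-29) mm
- tote_handle (a point): centre of the pull handle, at (130,0,40) mm in the tote's frame, axes as the tote's. Straight bar along y, 12 mm thick (x), 20 mm high (z 30 to 50), 100 mm long, a stay to the far wall at each end (84 mm free between them), 39 mm free between handle and wall. Tops: far wall 50 mm, module 60 mm above the tote's underside
- tote_seat (a point): midway between the bottoms of the two notches, at (47,0,30) mm in the tote's frame, axes as the tote's. Each long side wall has a notch at x = 47 mm: bottom at z = 30, 16 mm wide up to z = 42, then flaring to 30 mm at the rim (z = 50). At the notches the wall is 8 mm thick, from 59 to 67 mm off the middle
- tote_corner (a point): middle of the foot of the cut-off corner's wall, on the tote's inner floor, at (-64, -44, 4) mm in the tote's frame: where the spacers are to gather
- bar: dark steel retaining bar, 0.11 kg, lying on the bench, grip tab up. Bar 12 x 12 mm along its own y, 144 mm between two end plates (26 x 5 x 24 mm) that hang outside the tote's walls once it is in. Origin: centre, level with the end plates' underside; bar from z = 6 to 18 mm. Plastic grip tab in the middle, 10 mm thick (x), 28 mm wide (y), z = 18 to 64 mm. Either way round fits
- bar_under (a point): middle of the bar's underside, 6 mm above bar's origin; it coincides with tote_seat when the bar is home; axes as the bar's
- module: lens module: aluminium housing 18 mm (x) x 70 mm (y) x 56 mm high, 0.13 to 0.23 kg, standing loose on edge in the tote's pocket at about (66, 0, 4) mm in the tote's frame; origin at the centre of its underside. Without the bar in front of it it topples when the tote is tipped
- spacer0: one of five loose polished-steel spacers: a plain disc, diameter 18 mm, 8 mm thick, 16 g, lying flat on the tote's floor; origin at the centre of its underside. It slides easily (friction coefficient about 0.2 on anything)
- spacer1: one of five loose polished-steel spacers: a plain disc, diameter 18 mm, 8 mm thick, 16 g, lying flat on the tote's floor; origin at the centre of its underside. It slides easily (friction coefficient about 0.2 on anything)
- spacer2: one of five loose polished-steel spacers: a plain disc, diameter 18 mm, 8 mm thick, 16 g, lying flat on the tote's floor; origin at the centre of its underside. It slides easily (friction coefficient about 0.2 on anything)
- spacer3: one of five loose polished-steel spacers: a plain disc, diameter 18 mm, 8 mm thick, 16 g, lying flat on the tote's floor; origin at the centre of its underside. It slides easily (friction coefficient about 0.2 on anything)
- spacer4: one of five loose polished-steel spacers: a plain disc, diameter 18 mm, 8 mm thick, 16 g, lying flat on the tote's floor; origin at the centre of its underside. It slides easily (friction coefficient about 0.2 on anything)
- partsbin: red open parts bin, 100 x 90 x 50 mm high, loose on the bench; to be left alone; origin at the centre of its underside
- bottle: white plastic bottle, diameter 60 mm, 150 mm high, standing on the bench; to be left alone; origin at the centre of its underside
- scanner: black hand scanner lying on the bench, L-shaped: grip along its x, head across it, about 156 x 101 x 40 mm over all; to be left alone; origin on its underside
There are look-alikes about, which are no part of the job. Several things look just like the module: the one meant starts farthest to the robot's right.

How it is judged:
By the outcome, as a careful person would: the job done as asked, in the order asked, and still so for the second after the job is handed in, while the arm keeps its last pose, push and grip.
It also fails if it takes over 48 s, if anything falls off the work surface, if the arm or the gripper's body presses on something with over 40 N, if the wrist force passes 120 N, or if a joint passes its speed limit or range.

## Working session

There is one attempt and no reset: what is moved stays moved. The work goes in short steps, Python scripts to look and compute and a tool call to move; the robot and the scene stay as the last step left them, time stands still between calls to the robot, and variables do not carry over. Pictures are saved under pics/ and viewed, at most 10 in all, crops included, and the job is handed in when it is done.

Besides the shell and the picture viewer there is one more tool, called after "Emit:" by a JSON object that holds its "method" and its "body". drive_tool: Moves the arm, as the interface text tells. Its arguments: {"type":"object","properties":{"series":{"type":"array","items":{"type":"array","items":{"type":"array","items":{"type":"number","minimum":-1,"maximum":1}}}}},"required":["series"]}

```bash
mkdir -p pics; cat > h.py <<'E'
import numpy as np, cv2
from scipy.spatial.transform import Rotation as R
from workcell import read_state, capture, camera_params, job, nets
def rot(o): return R.from_euler('xyz',o,degrees=True).as_matrix()
def grab(n):
    p=camera_params(n); im,d=capture(n); return p,im,d
def cloud(p,d):
    v,u=np.mgrid[:384,:512]; z=d.astype(float)
    X=np.stack([(u-p['cx'])/p['fx']*z,-(v-p['cy'])/p['fy']*z,-z],-1)
    return X@rot(p['orientation']).T+np.array(p['eye'])
def proj(p,w):
    c=(np.atleast_2d(w)-np.array(p['eye']))@rot(p['orientation'])
    return np.stack([p['cx']+p['fx']*c[:,0]/-c[:,2],p['cy']-p['fy']*c[:,1]/-c[:,2]],1)
def ray(p,u,v,z):
    d=rot(p['orientation'])@np.array([(u-p['cx'])/p['fx'],-(v-p['cy'])/p['fy'],-1]);e=np.array(p['eye'])
    return e+d*(z-e[2])/d[2]
E
python3 - <<'E'
from h import *
print(read_state()); 
ims=[]
for n in ['top','scene']:
    p,im,d=grab(n); print(n,p); C=cloud(p,d); np.savez('pics/'+n,C=C,im=im,d=d)
    ims.append(im)
    for l in ['tote','bar','module','spacer0','partsbin','bottle','scanner']:
        for m in nets.masks_of(n,l)[:7]:
            k=m['mask']&(d>0); q=C[k]
            print(l,round(m['score'],2),'px',np.round(np.array(m['extent'])*[512,384,512,384]).astype(int),'n',k.sum(),np.round(np.median(q,0)) if len(q) else '',np.round(np.percentile(q,[2,98],0)).tolist() if len(q) else '')
    for l in ['tote_handle','tote_seat','tote_corner','bar','bar_under','module']:
        print('pt',l,[(round(s['score'],2),np.round(np.array(s['centre'])*[512,384],1).tolist()) for s in nets.spot_point(n,l)[:4]])
    cv2.imwrite(f'pics/{n}0.png',cv2.resize(im[...,::-1],(800,600),interpolation=cv2.INTER_CUBIC))
E
```

```text
{'clock': 0.0, 'q': array([-7.39688289e+01,  1.38312607e+01,  2.12993026e-01,  7.65017458e+01,
        4.16706778e-04,  9.00013992e+01]), 'dq': array([ 0.05575563,  0.04997341,  0.02809615, -0.00414499, -0.05416755,
        0.02127828]), 'joint_torque': array([ 1.30474276e-03, -3.72320437e+01,  2.52406150e+01,  1.71523966e-02,
        1.93371540e-05,  2.62856553e-06]), 'tool_pos': array([ 137.91658482, -479.97908482,  249.11629454]), 'tool_rot': array([-1.79879987e+02, -4.13775142e-04,  1.60297711e+01]), 'ft_force': array([-0.78510938, -0.16674902, -0.27151851]), 'ft_torque': array([ 0.03136402,  0.00380114, -0.01256795]), 'grip_force': 0.0, 'grip_width': 85.62423641028069}
top {'fx': 359.94075154346183, 'fy': 359.94075154346183, 'cx': 256.4939867591131, 'cy': 192.10632922081194, 'eye': array([ 515.02410183,   52.39468384, 1107.2267006 ]), 'orientation': array([ 5.28277407e+00, -8.30452211e-02, -9.02810846e+01])}
tote 0.88 px [261 200  71  76] n 2582 [571.  40.   6.] [[490.0, -56.0, -0.0], [688.0, 128.0, 53.0]]
tote 0.67 px [122 245  59  39] n 992 [453. 482.  34.] [[411.0, 375.0, 3.0
[... 1908 characters left out ...]
sbin 0.7 px [269 297  61  66] n 2582 [ 777. -171.   17.] [[727.0, -225.0, 0.0], [831.0, -127.0, 51.0]]
bottle 0.86 px [326 115  25  47] n 844 [696. 381.  76.] [[658.0, 369.0, -0.0], [721.0, 535.0, 150.0]]
scanner 0.66 px [261 100  37  34] n 721 [454. 471.  29.] [[409.0, 372.0, 2.0], [504.0, 522.0, 39.0]]
scanner 0.5 px [239 198  77  77] n 3305 [567.  45.  20.] [[485.0, -62.0, 0.0], [691.0, 134.0, 51.0]]
pt tote_handle [(0.98, [255.2, 225.6])]
pt tote_seat [(0.82, [237.2, 206.0])]
pt tote_corner [(0.72, [205.2, 189.2])]
pt bar [(0.57, [165.5, 295.3])]
pt bar_under [(0.7, [169.1, 294.3])]
pt module [(0.88, [284.2, 164.3]), (0.72, [242.2, 218.6]), (0.69, [319.9, 169.6]), (0.48, [230.9, 179.4])]
```

View pics/top0.png

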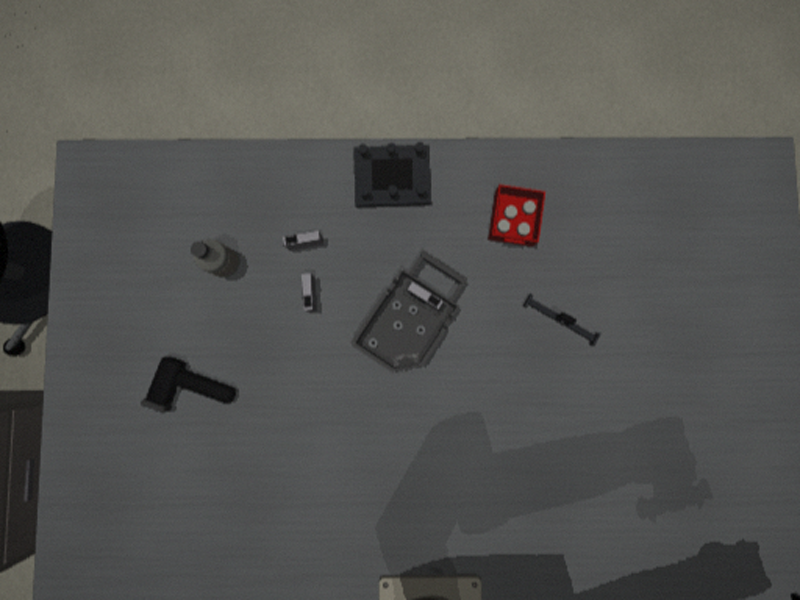

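View pics/scene0.png

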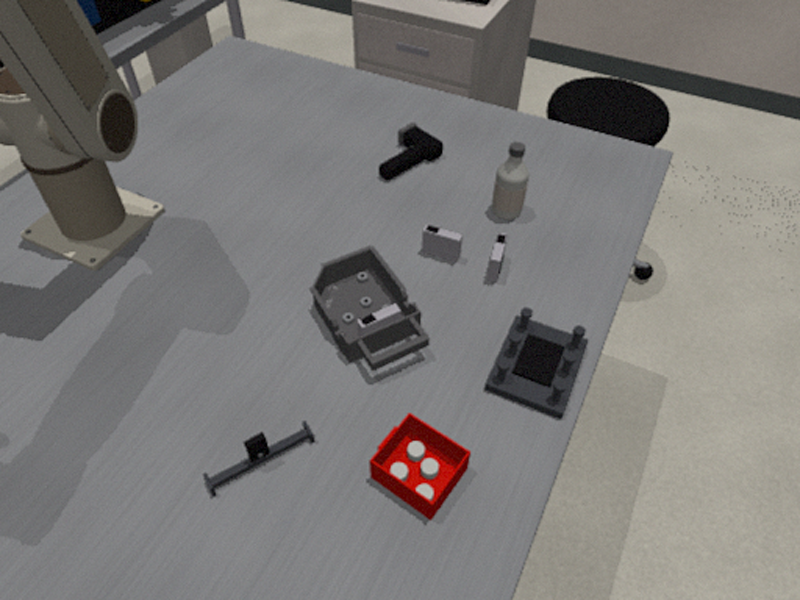

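The module meant is the one in the tote, at (425,294) in the top view at 800 px. Its look-alikes are at (303,240) and (308,290), both further left. The bar lies at (562,320) and the red bin at (517,215). A dark fixture plate at (392,175) is not part of the job. Five spacers show in the tote. Next I'll fit the poses and check them in one close crop.

```bash
cat > fit.py <<'E'
from h import *
from scipy.optimize import least_squares
def segd(P,segs):
    D=[]
    for a,b in segs:
        a=np.array(a,float);b=np.array(b,float);t=np.clip((P-a)@(b-a)/((b-a)@(b-a)),0,1)
        D.append(np.linalg.norm(P-a-t[:,None]*(b-a),axis=1))
    return np.min(D,0)
TS=[((83,-63),(83,63)),((-83,-28),(-83,63)),((-48,-63),(83,-63)),((-83,63),(83,63)),((-48,-63),(-83,-28)),((130,-50),(130,50)),((83,-47),(130,-47)),((83,47),(130,47))]
BS=[((0,-74),(0,74)),((-13,74.5),(13,74.5)),((-13,-74.5),(13,-74.5))]
def fit2(P,segs,x0):
    def f(x):
        c,s=np.cos(x[2]),np.sin(x[2]); return segd((P-x[:2])@np.array([[c,-s],[s,c]]),segs)
    r=least_squares(f,x0,loss='soft_l1',f_scale=2,x_scale=[1,1,.01],diff_step=1e-4); return r.x, np.median(f(r.x)),len(P)
def tote(C,x0):
    P=C.reshape(-1,3); c,s=np.cos(x0[2]),np.sin(x0[2]); L=(P[:,:2]-x0[:2])@np.array([[c,-s],[s,c]])
    k=(abs(L[:,1])<85)&(L[:,0]>-105)&(L[:,0]<150)&(P[:,2]>46)&(P[:,2]<54)&~((abs(L[:,1])<42)&(L[:,0]>35)&(L[:,0]<79))
    return fit2(P[k,:2],TS,x0)
def bar(C,x0,z0=0):
    P=C.reshape(-1,3); k=(np.hypot(P[:,0]-x0[0],P[:,1]-x0[1])<95)&(P[:,2]>z0+12)&(P[:,2]<z0+28)
    t=(np.hypot(P[:,0]-x0[0],P[:,1]-x0[1])<30)&(P[:,2]>z0+59)&(P[:,2]<z0+69)
    return fit2(P[k,:2],BS,x0), P[t].mean(0),t.sum()
E
python3 - <<'E'
from fit import *
for n in ['top','scene']:
    C=np.load(f'pics/{n}.npz')['C']; p=camera_params(n)
    a=[585,40,-.48]
    for _ in range(3): r=tote(C,a); a=r[0]
    print(n,'tote',a[:2],np.degrees(a[2]),r[1:])
    c,s=np.cos(a[2]),np.sin(a[2])
    for nm,q in dict(handle=(130,0,50),seat=(47,0,30),corner=(-64,-44,4)).items():
        print(nm,proj(p,[a[0]+c*q[0]-s*q[1],a[1]+s*q[0]+c*q[1],q[2]]))
    b=bar(C,[573,-263,-.52]); print('bar',b[0][0][:2],np.degrees(b[0][0][2]),b[0][1:],'tab',b[1:])
S=np.load('pics/scene.npz'); im=S['im'][135:340,120:300]
cv2.imwrite('pics/crop.png',cv2.resize(im[...,::-1],None,fx=2.9,fy=2.9,interpolation=cv2.INTER_CUBIC))
E
```

```text
top tote [566.48568409  42.3438563 ] -33.797872307250586 (np.float64(1.964207859948101), 583)
handle [[283.4832358  171.24831378]]
seat [[267.87748363 195.06168889]]
corner [[259.62775925 234.00938379]]
bar [ 576.02376128 -259.69531191] -30.683920311409747 (np.float64(2.6285071244005263), 210) tab (array([ 576.2236259 , -260.88901937,   63.54334107]), np.int64(33))
scene tote [566.13197866  41.56927554] -33.529240039416365 (np.float64(2.0845672524029766), 739)
handle [[254.95129233 222.20132246]]
seat [[238.67762185 203.70458293]]
corner [[205.21023046 188.05798356]]
bar [ 578.28728144 -262.11397595] -30.542250439880725 (np.float64(2.6297984379157056), 466) tab (array([ 577.07860965, -261.08036384,   63.16292094]), np.int64(70))
```

View pics/crop.png

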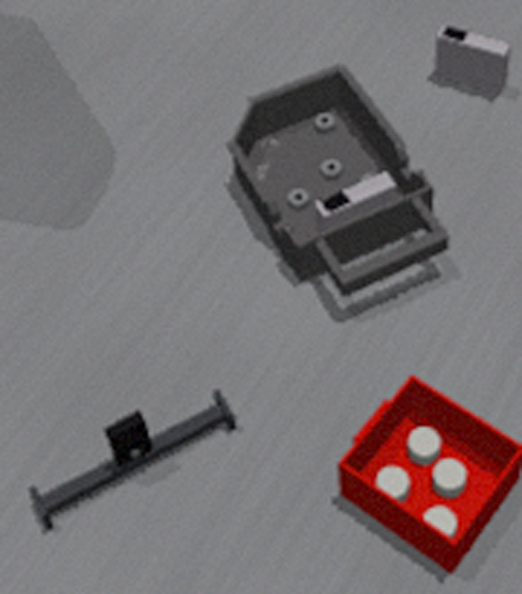

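The crop confirms the choice: the module stands in the tote (crop 355,195) and the look-alike is outside at (470,62). The bar's tab is at crop (128,438). The two cameras agree on the bar to about 2 mm. I'll move above it and refine with the wrist camera.

```bash
cat > plan.py <<'E'
from h import *
def plan(pos,rotm,n,grip,start=None):
    """rows from measured (or given) pose to pos, rotm (matrix), straight, n rows, grouped"""
    s=read_state(); p0,R0=(s['tool_pos'],R.from_euler('xyz',s['tool_rot'],degrees=True)) if start is None else start
    rv=(R0.inv()*R.from_matrix(rotm)).as_rotvec(); d=(np.array(pos)-p0)/n; Rc=R0; rows=[]
    for i in range(n):
        rows.append(np.round(np.r_[Rc.inv().apply(d)/25,rv/n/.1,grip],3).tolist()); Rc=Rc*R.from_rotvec(rv/n)
    print('max',np.abs(np.array(rows)[:,:6]).max()); print(str(rows).replace(' ',''))
def down(yaw): return rot([180,0,yaw])
E
python3 -c "
from plan import *
plan([576,-261,230],down(59.3),20,1)"
```

```text
max 0.98
[[0.963,-0.18,0.04,0.0,0.0,-0.378,1.0],[0.969,-0.144,0.04,0.0,0.0,-0.378,1.0],[0.974,-0.107,0.04,0.0,0.0,-0.378,1.0],[0.977,-0.07,0.04,0.0,0.0,-0.378,1.0],[0.979,-0.033,0.04,0.0,0.0,-0.378,1.0],[0.98,0.004,0.04,0.0,0.0,-0.378,1.0],[0.979,0.041,0.04,0.0,0.0,-0.378,1.0],[0.977,0.078,0.04,0.0,0.0,-0.378,1.0],[0.973,0.115,0.04,0.0,0.0,-0.378,1.0],[0.968,0.151,0.04,0.0,0.0,-0.378,1.0],[0.962,0.188,0.04,0.0,0.0,-0.378,1.0],[0.954,0.224,0.04,0.0,0.0,-0.378,1.0],[0.945,0.26,0.04,0.0,0.0,-0.378,1.0],[0.934,0.295,0.04,0.0,0.0,-0.378,1.0],[0.922,0.33,0.04,0.0,0.0,-0.378,1.0],[0.909,0.365,0.04,0.0,0.0,-0.378,1.0],[0.895,0.399,0.04,0.0,0.0,-0.378,1.0],[0.879,0.432,0.04,0.0,0.0,-0.378,1.0],[0.862,0.465,0.04,0.0,0.0,-0.378,1.0],[0.844,0.497,0.04,0.0,0.0,-0.378,1.0]]
```

Emit:
{"method": "drive_tool", "body": {"series": [[[0.96,-0.18,0.04,0,0,-0.38,1],[0.97,-0.14,0.04,0,0,-0.38,1],[0.97,-0.11,0.04,0,0,-0.38,1],[0.98,-0.07,0.04,0,0,-0.38,1],[0.98,-0.03,0.04,0,0,-0.38,1],[0.98,0,0.04,0,0,-0.38,1],[0.98,0.04,0.04,0,0,-0.38,1],[0.98,0.08,0.04,0,0,-0.38,1],[0.97,0.12,0.04,0,0,-0.38,1],[0.97,0.15,0.04,0,0,-0.38,1],[0.96,0.19,0.04,0,0,-0.38,1],[0.95,0.22,0.04,0,0,-0.38,1],[0.95,0.26,0.04,0,0,-0.38,1],[0.93,0.3,0.04,0,0,-0.38,1],[0.92,0.33,0.04,0,0,-0.38,1],[0.91,0.37,0.04,0,0,-0.38,1],[0.9,0.4,0.04,0,0,-0.38,1],[0.88,0.43,0.04,0,0,-0.38,1],[0.86,0.47,0.04,0,0,-0.38,1],[0.84,0.5,0.04,0,0,-0.38,1]]]}}

```text
clock: 3.4
tool_pos: [576.7, -259.9, 229.8]
tool_rot: [-180.0, 0.0, 59.7]
ft_force: [0.2, 0.2, 0.3]
grip_width: 85.4
grip_force: 0.0
```

```bash
python3 - <<'E'
from fit import *
p,im,d=grab('wrist'); s=read_state(); print(s['tool_pos'],s['tool_rot'],s['grip_width']); print(p)
C=cloud(p,d)
b=bar(C,[576,-261,-.535]); print('bar',b[0][0][:2],np.degrees(b[0][0][2]),b[0][1:],'tab',b[1:])
m=nets.masks_of('wrist','bar')
for x in m[:2]:
    q=C[x['mask']&(d>0)]; t=q[(q[:,2]>58)&(q[:,2]<70)]
    print(x['score'],len(q),'tab',len(t),t.mean(0) if len(t) else '', cv2.minAreaRect(t[:,:2].astype(np.float32)) if len(t)>5 else '', np.percentile(q[:,2],[1,50,99]))
cv2.imwrite('pics/w1.png',im[...,::-1])
E
```

```text
[ 579.77760486 -257.75993867  229.09957698] [ 1.79934356e+02 -1.38752586e-01  5.99169989e+01] 85.46399130574152
{'fx': 316.6402759650125, 'fy': 316.6402759650125, 'cx': 258.80897638294385, 'cy': 188.3720206985824, 'eye': array([ 617.46472258, -190.00499288,  353.47411668]), 'orientation': array([-18.6223727 ,   0.0508485 , -30.41524254])}
bar [ 576.85267201 -260.7203903 ] -30.664899874978115 (np.float64(2.1428667772087895), 1284) tab (array([ 576.89080674, -260.2944318 ,   63.70033529]), np.int64(298))
0.98 1679 tab 301 [ 576.94573595 -260.18762322   63.65178766] ((576.7374877929688, -261.07305908203125), (27.599477767944336, 9.540843963623047), 59.45938491821289) [ 3.34452682 18.46674101 64.86400266]
```

View pics/w1.png

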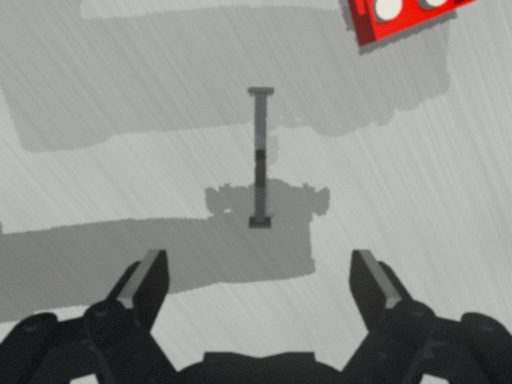

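The wrist view shows the bar at (260,155) between the fingers with its tab up, and it matches the earlier fit. Next I descend.

```bash
python3 -c "
from plan import *
s=read_state();print(s['tool_pos'],s['tool_rot'])
plan([576.9,-260.6,59],down(59.4),10,.6)"
```

```text
[ 578.04753832 -258.68276734  229.0314612 ] [-1.79994253e+02 -4.61783246e-02  5.97930973e+01]
max 0.68
[[-0.009,-0.0,0.68,-0.0,-0.001,0.007,0.6],[-0.009,-0.0,0.68,-0.0,-0.001,0.007,0.6],[-0.009,-0.0,0.68,-0.0,-0.001,0.007,0.6],[-0.009,-0.0,0.68,-0.0,-0.001,0.007,0.6],[-0.009,-0.0,0.68,-0.0,-0.001,0.007,0.6],[-0.009,-0.0,0.68,-0.0,-0.001,0.007,0.6],[-0.009,-0.0,0.68,-0.0,-0.001,0.007,0.6],[-0.009,-0.0,0.68,-0.0,-0.001,0.007,0.6],[-0.009,-0.0,0.68,-0.0,-0.001,0.007,0.6],[-0.009,-0.0,0.68,-0.0,-0.001,0.007,0.6]]
```

Emit:
{"method": "drive_tool", "body": {"series": [[[-0.05,0,0.7,0,0,0.04,0.6],[-0.05,0,0.7,0,0,0.03,0.6],[0,0,0.7,0,0,0,0.6],[0,0,0.7,0,0,0,0.6],[0,0,0.7,0,0,0,0.6],[0,0,0.7,0,0,0,0.6],[0,0,0.7,0,0,0,0.6],[0,0,0.7,0,0,0,0.6],[0,0,0.7,0,0,0,0.6],[0,0,0.5,0,0,0,0.6],[0,0,0,0,0,0,0.6],[0,0,0,0,0,0,0.6],[0,0,0,0,0,0,0.6]]]}}

```text
clock: 4.8
tool_pos: [575.2, -263.1, 61.2]
tool_rot: [179.9, -0.0, 59.2]
ft_force: [-0.2, 0.9, 0.0]
grip_width: 50.8
grip_force: 0.0
```

```bash
python3 -c "
from plan import *
s=read_state();print(s['tool_pos'],s['tool_rot'],s['ft_force'])
plan([576.9,-260.6,59],down(59.4),1,.6)"
```

```text
[ 575.21096365 -263.09731135   61.21082253] [ 1.79881529e+02 -9.61328950e-03  5.91620499e+01] [-0.22207147  0.93653012  0.04322874]
max 0.12
[[0.12,0.007,0.088,0.021,-0.002,-0.042,0.6]]
```

Emit:
{"method": "drive_tool", "body": {"series": [[[0.1,0,0.08,0,0,0,0.6],[0,0,0,0,0,0,0.6],[0,0,0,0,0,0,0],[0,0,0,0,0,0,0],[0,0,0,0,0,0,0],[0,0,0,0,0,0,0],[0,0,0,0,0,0,0],[0,0,0,0,0,0,0],[0,0,0,0,0,0,0]]]}}

```text
clock: 5.7
tool_pos: [575.9, -260.5, 58.1]
tool_rot: [180.0, -0.0, 59.2]
ft_force: [0.6, 0.9, 0.6]
grip_width: 9.0
grip_force: 62.2
```

The bar is gripped with a 9 mm opening and 62 N. I'll lift it and go to a viewpoint beside the tote.

```bash
python3 -c "
from plan import *
s=read_state();print(s['tool_pos'],s['tool_rot'],s['ft_force'])
a=R.from_matrix(down(59.2))
plan([470,70,240],down(59.2),16,0,(np.array([576,-260.5,240]),a))"
```

```text
[ 575.8796556  -260.515656     58.09477995] [ 1.79987562e+02 -4.25801344e-03  5.91745768e+01] [0.57654815 0.86207386 0.63991367]
max 0.651
[[0.574,-0.651,-0.0,0.0,0.0,0.0,0.0],[0.574,-0.651,-0.0,0.0,0.0,0.0,0.0],[0.574,-0.651,-0.0,0.0,0.0,0.0,0.0],[0.574,-0.651,-0.0,0.0,0.0,0.0,0.0],[0.574,-0.651,-0.0,0.0,0.0,0.0,0.0],[0.574,-0.651,-0.0,0.0,0.0,0.0,0.0],[0.574,-0.651,-0.0,0.0,0.0,0.0,0.0],[0.574,-0.651,-0.0,0.0,0.0,0.0,0.0],[0.574,-0.651,-0.0,0.0,0.0,0.0,0.0],[0.574,-0.651,-0.0,0.0,0.0,0.0,0.0],[0.574,-0.651,-0.0,0.0,0.0,0.0,0.0],[0.574,-0.651,-0.0,0.0,0.0,0.0,0.0],[0.574,-0.651,-0.0,0.0,0.0,0.0,0.0],[0.574,-0.651,-0.0,0.0,0.0,0.0,0.0],[0.574,-0.651,-0.0,0.0,0.0,0.0,0.0],[0.574,-0.651,-0.0,0.0,0.0,0.0,0.0]]
```

Emit:
{"method": "drive_tool", "body": {"series": [[[0,0,-0.4,0,0,0,0],[0,0,-0.8,0,0,0,0],[0,0,-1,0,0,0,0],[0,0,-1,0,0,0,0],[0,0,-1,0,0,0,0],[0,0,-1,0,0,0,0],[0,0,-1,0,0,0,0],[0,0,-0.8,0,0,0,0],[0,0,-0.3,0,0,0,0]]]}}

```text
clock: 6.6
tool_pos: [576.6, -260.9, 243.8]
tool_rot: [179.7, -0.0, 59.2]
ft_force: [0.3, 0.1, -1.6]
grip_width: 9.1
grip_force: 62.1
```

Emit:
{"method": "drive_tool", "body": {"series": [[[0.3,-0.33,0,0,0,0,0],[0.57,-0.65,0,0,0,0,0],[0.57,-0.65,0,0,0,0,0],[0.57,-0.65,0,0,0,0,0],[0.57,-0.65,0,0,0,0,0],[0.57,-0.65,0,0,0,0,0],[0.57,-0.65,0,0,0,0,0],[0.57,-0.65,0,0,0,0,0],[0.57,-0.65,0,0,0,0,0],[0.57,-0.65,0,0,0,0,0],[0.57,-0.65,0,0,0,0,0],[0.57,-0.65,0,0,0,0,0],[0.57,-0.65,0,0,0,0,0],[0.57,-0.65,0,0,0,0,0],[0.57,-0.65,0,0,0,0,0],[0.57,-0.65,0,0,0,0,0],[0.3,-0.33,0,0,0,0,0],[0,0,0,0,0,0,0],[0,0,0,0,0,0,0],[0,0,0,0,0,0,0]]]}}

```text
clock: 8.6
tool_pos: [469.6, 68.7, 240.3]
tool_rot: [-180.0, 0.0, 59.1]
ft_force: [0.6, 0.2, -1.9]
grip_width: 8.4
grip_force: 62.1
```

```bash
python3 - <<'E'
from fit import *
p,im,d=grab('wrist'); s=read_state(); print(s['tool_pos'],s['tool_rot'],s['grip_width'])
C=cloud(p,d); np.savez('pics/w2',C=C,im=im,d=d,p=np.array([p],dtype=object))
for y in (-.48,-.6):
    a=[566,42,y]
    for _ in range(4): r=tote(C,a); a=r[0]
    print('tote',a[:2],np.degrees(a[2]),r[1:])
c,s_=np.cos(a[2]),np.sin(a[2])
W=lambda q:[a[0]+c*q[0]-s_*q[1],a[1]+s_*q[0]+c*q[1],q[2]]
for l in ['tote_handle','tote_seat','tote_corner']:
    for x in nets.spot_point('wrist',l)[:2]:
        u,v=np.array(x['centre'])*[512,384]; z={'tote_handle':40,'tote_seat':30,'tote_corner':4}[l]; print(l,x['score'],u,v,ray(p,u,v,z))
print('fit', [np.round(W(q),1) for q in ((130,0,40),(47,0,30),(-64,-44,4))])
vis=im[...,::-1].copy()
for (A,B) in TS:
    u=proj(p,[W((*A,50)),W((*B,50))]).round().astype(int); cv2.line(vis,tuple(map(int,u[0])),tuple(map(int,u[1])),(0,255,0),1)
cv2.imwrite('pics/w2.png',cv2.resize(vis,(800,600)))
E
```

```text
[469.70052014  68.56933572 240.33369839] [1.79997755e+02 1.79594383e-02 5.91037253e+01] 8.910580920661914
tote [566.01638068  42.62712307] -33.99809509232408 (np.float64(1.8523083880302806), 5519)
tote [566.01613302  42.62815608] -34.00059268041005 (np.float64(1.8530368089193558), 5519)
tote_seat 0.85 396.8 134.8992 [608.0410082   17.99685756  30.        ]
tote_corner 0.84 286.9248 163.5072 [492.34201082  43.63401146   4.        ]
fit [array([673.8, -30.1,  40. ]), array([605. ,  16.3,  30. ]), array([488.4,  41.9,   4. ])]
```

View pics/w2.png

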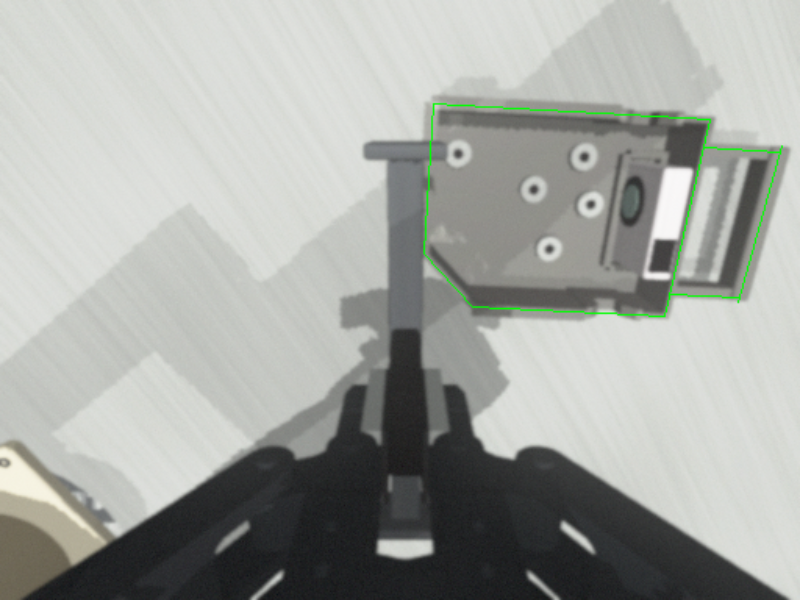

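The overlay shows the fitted outline (green) slightly rotated and inset against the rim: at (700,115) the line lies inside the far-left corner, and the handle's outer edge is at x≈788. The fit is being pulled by inner wall faces, so I'll refit on rim-top points only.

```bash
python3 - <<'E'
from fit import *
f=np.load('pics/w2.npz',allow_pickle=True); C=f['C'];im=f['im'];p=f['p'][0]
P=C.reshape(-1,3)
a=np.array([570,43,-.55])
# flat-top points: rim plateau by local z gradient
gz=np.abs(cv2.Laplacian(C[...,2].astype(np.float32),cv2.CV_32F))
near=np.hypot(P[:,0]-590,P[:,1]-30)<150
h=np.histogram(P[near,2],bins=np.arange(40,66,1)); print(list(zip(h[1].astype(int),h[0])))
gx=cv2.morphologyEx(C[...,2].astype(np.float32),cv2.MORPH_GRADIENT,np.ones((3,3))).ravel()
def run(a,zlo,zhi,g):
    for _ in range(5):
        c,s=np.cos(a[2]),np.sin(a[2]); L=(P[:,:2]-a[:2])@np.array([[c,-s],[s,c]])
        k=(abs(L[:,1])<80)&(L[:,0]>-100)&(L[:,0]<150)&(P[:,2]>zlo)&(P[:,2]<zhi)&(gx<g)&~((abs(L[:,1])<42)&(L[:,0]>35)&(L[:,0]<79))
        a,m,n=fit2(P[k,:2],TS,a)
    return a,m,n
for zlo,zhi,g in ((47,54,3),(48,54,3),(49,54,2.5),(48,54,5)):
    a,m,n=run(np.array([570,43,-.55]),zlo,zhi,g); print(zlo,g,a[:2],np.degrees(a[2]),m,n)
a,m,n=run(np.array([570,43,-.55]),48,54,3)
c,s_=np.cos(a[2]),np.sin(a[2])
W=lambda q:[a[0]+c*q[0]-s_*q[1],a[1]+s_*q[0]+c*q[1],q[2]]
print('fit', [np.round(W(q),1) for q in ((130,0,40),(47,0,30),(-64,-44,4))])
vis=cv2.resize(im[80:230,250:512,::-1],None,fx=3,fy=3,interpolation=cv2.INTER_CUBIC)
for (A,B) in TS:
    u=((proj(p,[W((*A,50)),W((*B,50))])+.5-[250,80])*3).round().astype(int); cv2.line(vis,tuple(map(int,u[0])),tuple(map(int,u[1])),(0,255,0),1)
for q in ((47,-67,30),(47,-59,30),(47,59,30),(47,67,30)):
    u=((proj(p,W(q))[0]+.5-[250,80])*3).round().astype(int); cv2.circle(vis,tuple(map(int,u)),2,(0,0,255),-1)
cv2.imwrite('pics/w2b.png',vis)
E
```

```text
[(np.int64(40), np.int64(185)), (np.int64(41), np.int64(175)), (np.int64(42), np.int64(221)), (np.int64(43), np.int64(201)), (np.int64(44), np.int64(194)), (np.int64(45), np.int64(235)), (np.int64(46), np.int64(310)), (np.int64(47), np.int64(630)), (np.int64(48), np.int64(1017)), (np.int64(49), np.int64(2191)), (np.int64(50), np.int64(1357)), (np.int64(51), np.int64(220)), (np.int64(52), np.int64(35)), (np.int64(53), np.int64(31)), (np.int64(54), np.int64(46)), (np.int64(55), np.int64(36)), (np.int64(56), np.int64(31)), (np.int64(57), np.int64(70)), (np.int64(58), np.int64(213)), (np.int64(59), np.int64(573)), (np.int64(60), np.int64(420)), (np.int64(61), np.int64(82)), (np.int64(62), np.int64(4)), (np.int64(63), np.int64(0)), (np.int64(64), np.int64(0))]
47 3 [566.06132044  42.47648217] -33.96456338407213 1.4954719194941362 3025
48 3 [566.10924015  42.47004287] -33.93149526639539 1.4879496621054784 2777
49 2.5 [566.13848797  42.30364109] -33.8667383914317 1.3468935514570148 1725
48 5 [566.00502633  42.81076614] -33.96995914602435 1.5136775142922332 3372
fit [array([674. , -30.1,  40. ]), array([605.1,  16.2,  30. ]), array([488.4,  41.7,   4. ])]
```

View pics/w2b.png

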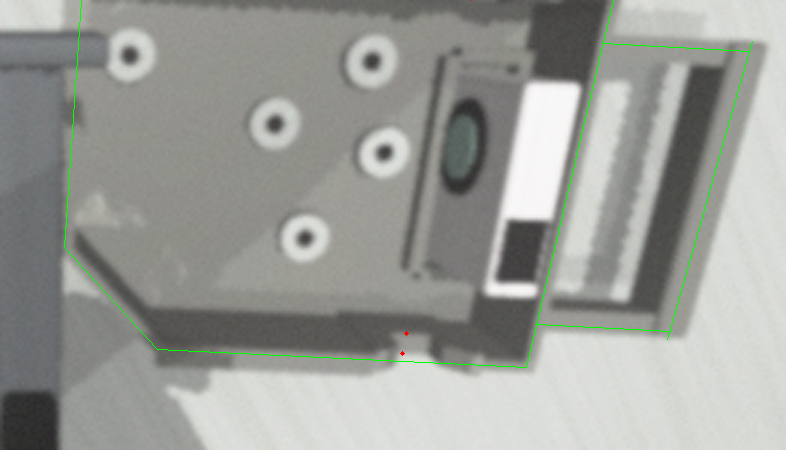

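```bash
cat > resid.py <<'E'
from fit import *
def segcheck(C,a,zlo=48,zhi=54):
    P=C.reshape(-1,3); c,s=np.cos(a[2]),np.sin(a[2]); L=(P[:,:2]-a[:2])@np.array([[c,-s],[s,c]])
    z=(P[:,2]>zlo)&(P[:,2]<zhi); X,Y=L[:,0],L[:,1]
    for nm,k,v in (('far',(abs(X-83)<9)&(abs(Y)<40),X),('near',(abs(X+83)<9)&(Y>-15)&(Y<50),X),('handle',(abs(X-130)<12)&(abs(Y)<38),X),
      ('right',(abs(Y+63)<9)&(X>-40)&(X<20),Y),('left',(abs(Y-63)<9)&(X>-70)&(X<20),Y),('cut',(abs((X+Y)/2**.5+111/2**.5)<9)&(abs(X-Y+20)<36),(X+Y)/2**.5)):
        q=v[k&z]; 
        o=Y if v is X else X
        print(nm,len(q),np.round(np.percentile(q,[3,50,97]),1) if len(q) else '', 'slope',np.round(np.degrees(np.polyfit(o[k&z],q,1)[0]),2) if len(q)>20 and nm!='cut' else '')
E
python3 - <<'E'
from resid import *
C=np.load('pics/w2.npz',allow_pickle=True)['C']
segcheck(C,[566.1,42.5,np.radians(-33.9)])
for n in('top','scene'): print(n); segcheck(np.load(f'pics/{n}.npz')['C'],[566.1,42.5,np.radians(-33.9)],46)
E
```

```text
far 389 [81.4 83.5 86. ] slope -0.26
near 345 [-86.8 -83.1 -80.3] slope -2.03
handle 865 [124.7 129.8 135.6] slope -0.12
right 430 [-69.4 -65.4 -61.5] slope 0.29
left 881 [60.4 64.2 68. ] slope 0.22
cut 194 [-80.4 -78.4 -76.3] slope 
top
far 38 [82.1 83.9 86.1] slope -0.23
near 59 [-87.3 -83.5 -80.1] slope 0.3
handle 102 [125.3 130.7 136.6] slope -0.13
right 56 [-68.9 -65.3 -61.3] slope 0.62
left 80 [60.8 64.8 68.3] slope 0.27
cut 24 [-79.7 -77.9 -76.2] slope 
scene
far 90 [74.3 83.2 85.9] slope 1.75
near 69 [-89.9 -83.7 -79.4] slope 0.14
handle 139 [124.9 131.1 136.8] slope -0.55
right 64 [-69.5 -65.9 -61.5] slope 0.94
left 87 [60.  63.9 67.7] slope 0.36
cut 28 [-80.6 -78.1 -75.6] slope
```

```bash
python3 - <<'E'
from fit import *
f=np.load('pics/w2.npz',allow_pickle=True); C=f['C'];im=f['im'];d=f['d'];p=f['p'][0]
print(read_state()['tool_pos'],camera_params('wrist'),p)
g=cv2.cvtColor(im,cv2.COLOR_RGB2GRAY).astype(np.float32)
def grad(a): a=cv2.GaussianBlur(a,(0,0),1); return np.hypot(cv2.Sobel(a,-1,1,0),cv2.Sobel(a,-1,0,1))
G=np.minimum(grad(g),150);D=np.minimum(grad(d.astype(np.float32)),40)
for nm,(r0,r1,c0,c1) in dict(tote=(70,225,270,500),right=(70,225,420,505),left=(140,220,265,400),bar=(85,230,225,285)).items():
    best=[]
    for dy in range(-8,9):
        for dx in range(-8,9):
            best.append((np.corrcoef(G[r0+dy:r1+dy,c0+dx if c0+dx>0 else 0:c1+dx].ravel(),D[r0:r1,c0:c1].ravel())[0,1],dx,dy))
    print(nm,sorted(best)[-3:])
P=C[(C[...,2]>176)&(C[...,2]<204)]; print('bar pts',len(P),cv2.fitLine(P[:,:2].astype(np.float32),cv2.DIST_HUBER,0,.01,.01).ravel(),P.mean(0),np.percentile(P[:,2],[5,50,95]))
E
```

```text
[469.71127375  68.67031659 240.43599622] {'fx': 316.6402759650125, 'fy': 316.6402759650125, 'cx': 258.80897638294385, 'cy': 188.3720206985824, 'eye': array([511.2164944 , 138.22189078, 364.10711979]), 'orientation': array([-18.6248746 ,   0.03861979, -30.97896252])} {'fx': 316.6402759650125, 'fy': 316.6402759650125, 'cx': 258.80897638294385, 'cy': 188.3720206985824, 'eye': array([511.10479448, 138.23787089, 363.87273525]), 'orientation': array([-18.64834836,   0.04327884, -30.96131817])}
tote [(np.float64(0.35433581134747394), 1, 0), (np.float64(0.3561992883226175), 0, -1), (np.float64(0.36505341128497765), 0, 0)]Traceback (most recent call last):
  File "<stdin>", line 11, in <module>
    c = cov(x, y, rowvar, dtype=dtype)
    X = np.concatenate((X, y), axis=0)
ValueError: all the input array dimensions except for the concatenation axis must match exactly, but along dimension 1, the array at index 0 has size 13020 and the array at index 1 has size 13175
```

```bash
python3 - <<'E'
from fit import *
f=np.load('pics/w2.npz',allow_pickle=True); C=f['C'];im=f['im'];d=f['d'];p=f['p'][0]
print(proj(p,C[100,400]))
a=np.array([566.1,42.5,np.radians(-33.9)]);c,s=np.cos(a[2]),np.sin(a[2])
for r in (120,147):
  for u in range(418,500,2):
    L=(C[r,u,:2]-a[:2])@np.array([[c,-s],[s,c]]); print(r,u,im[r,u].mean().round(),np.round(L,1),round(C[r,u,2],1))
P=C[(C[...,2]>176)&(C[...,2]<204)]; print('bar pts',len(P),cv2.fitLine(P[:,:2].astype(np.float32),cv2.DIST_HUBER,0,.01,.01).ravel(),P.mean(0),np.percentile(P[:,2],[5,50,95]))
E
```

```text
[[400. 100.]]
120 418 117.0 [56.9 21.3] 51.3
120 420 123.0 [56.4 21.9] 56.1
120 422 172.0 [57.3 22.1] 58.1
120 424 237.0 [58.4 22.4] 59.5
120 426 247.0 [60.1 22.5] 59.9
120 428 246.0 [62.6 22.5] 58.7
120 430 247.0 [63.3 22.8] 60.9
120 432 247.0 [65.8 22.8] 59.8
120 434 247.0 [67.1 23. ] 60.8
120 436 247.0 [69.5 23. ] 60.0
120 438 247.0 [71.8 23. ] 59.3
120 440 221.0 [73.  23.2] 60.5
120 442 117.0 [81.8 22.3] 48.3
120 444 142.0 [82.5 22.6] 50.5
120 446 162.0 [84.4 22.7] 50.5
120 448 203.0 [116.6  18.5] -0.6
120 450 215.0 [119.1  18.6] -1.0
120 452 216.0 [121.3  18.8] -0.7
120 454 212.0 [123.6  18.9] -0.9
120 456 207.0 [125.8  19. ] -0.7
120 458 174.0 [127.1  19.2] 0.7
120 460 156.0 [130.2  19.2] -0.7
120 462 139.0 [131.9  19.4] 0.2
120 464 133.0 [134.1  19.5] 0.4
120 466 136.0 [135.7  19.7] 1.4
120 468 177.0 [139.1  19.7] -0.4
120 470 195.0 [140.7  19.9] 0.7
120 472 195.0 [143.1  20. ] 0.4
120 474 162.0 [145.6  20.1] -0.0
120 476 89.0 [125.5  22.8] 33.0
120 478 70.0 [124.   23.3] 38.2
120 480 70.0 [125.9  23.4] 38.3
120 482 72.0 [124.  24.] 44.0
120 484 73.0 [124.2  24.3] 46.6
120 486
[... 985 characters left out ...]
147 466 184.0 [144.1 -10.7] 0.7
147 468 120.0 [124.   -5.2] 33.9
147 470 79.0 [125.2  -4.8] 35.3
147 472 76.0 [125.4  -4.3] 38.0
147 474 74.0 [125.4  -3.7] 41.0
147 476 74.0 [124.8  -3. ] 44.7
147 478 85.0 [125.7  -2.6] 46.4
147 480 121.0 [125.4  -2. ] 49.6
147 482 150.0 [126.9  -1.8] 50.3
147 484 156.0 [129.1  -1.7] 50.0
147 486 153.0 [131.5  -1.7] 49.6
147 488 151.0 [133.6  -1.6] 49.3
147 490 164.0 [135.9  -1.6] 48.9
147 492 205.0 [175.2  -9.4] -0.6
147 494 216.0 [-99.   48.8] 363.9
147 496 220.0 [180.   -9.2] -0.8
147 498 217.0 [181.9  -9. ] -0.2
bar pts 3388 [  0.5143986   0.8575512 480.10754    86.61969  ] [477.953973    83.23787412 199.93233121] [198.59796575 200.0871067  201.68911842]
```

Direct pixel checks show the fit was right: the rim and handle land at 83 and 130 mm as given. I had misread the overlay. The seat is at (605.0, 15.9) with tote yaw -33.65°, and the TCP should be at z≈82.3 when the bar is home. Next I hover above the seat.

```bash
python3 -c "
from plan import *
plan([605,15.9,140],down(56.45),14,0)"
```

```text
max 0.409
[[0.069,0.409,0.287,0.0,0.0,0.033,0.0],[0.07,0.409,0.287,0.0,0.0,0.033,0.0],[0.072,0.409,0.287,0.0,0.0,0.033,0.0],[0.073,0.408,0.287,0.0,0.0,0.033,0.0],[0.075,0.408,0.287,0.0,0.0,0.033,0.0],[0.076,0.408,0.287,0.0,0.0,0.033,0.0],[0.077,0.408,0.287,0.0,0.0,0.033,0.0],[0.079,0.407,0.287,0.0,0.0,0.033,0.0],[0.08,0.407,0.287,0.0,0.0,0.033,0.0],[0.081,0.407,0.287,0.0,0.0,0.033,0.0],[0.083,0.407,0.287,0.0,0.0,0.033,0.0],[0.084,0.406,0.287,0.0,0.0,0.033,0.0],[0.085,0.406,0.287,0.0,0.0,0.033,0.0],[0.087,0.406,0.287,0.0,0.0,0.033,0.0]]
```

Emit:
{"method": "drive_tool", "body": {"series": [[[0.07,0.4,0.29,0,0,0.033,0],[0.07,0.41,0.29,0,0,0.033,0],[0.07,0.41,0.29,0,0,0.033,0],[0.07,0.41,0.29,0,0,0.033,0],[0.08,0.41,0.29,0,0,0.033,0],[0.08,0.41,0.29,0,0,0.033,0],[0.08,0.41,0.29,0,0,0.033,0],[0.08,0.41,0.29,0,0,0.033,0],[0.08,0.41,0.29,0,0,0.033,0],[0.08,0.41,0.29,0,0,0.033,0],[0.08,0.41,0.29,0,0,0.033,0],[0.08,0.4,0.28,0,0,0.033,0],[0.08,0.4,0.28,0,0,0.033,0],[0.09,0.4,0.28,0,0,0.033,0],[0,0,0,0,0,0,0],[0,0,0,0,0,0,0],[0,0,0,0,0,0,0]]]}}

```text
clock: 10.5
tool_pos: [604.6, 17.0, 140.0]
tool_rot: [-180.0, -0.0, 56.5]
ft_force: [0.7, 0.7, -1.4]
grip_width: 8.7
grip_force: 61.9
```

```bash
python3 - <<'E'
from resid import *
from plan import plan,down
p,im,d=grab('wrist'); s=read_state(); print(s['tool_pos'],s['tool_rot'],s['ft_force'])
C=cloud(p,d); segcheck(C,[565.9,41.9,np.radians(-33.65)])
plan([605,15.9,140],down(56.45),1,0)
cv2.imwrite('pics/w3.png',im[...,::-1])
E
```

```text
[604.65590887  16.97549414 140.23335127] [ 1.79982023e+02 -1.88429155e-02  5.65425654e+01] [ 0.02172791 -0.31200143 -1.35629309]
far 621 [81.8 83.7 85.7] slope 0.06
near 1136 [-87.9 -83.6 -79.7] slope 0.01
handle 1580 [125.  130.2 135.8] slope 0.09
right 660 [-68.7 -64.  -60.4] slope -0.02
left 1676 [61.8 65.2 68.9] slope -0.16
cut 425 [-79.8 -77.  -75. ] slope 
max 0.035
[[-0.028,0.035,0.009,0.003,-0.003,0.016,0.0]]
```

View pics/w3.png

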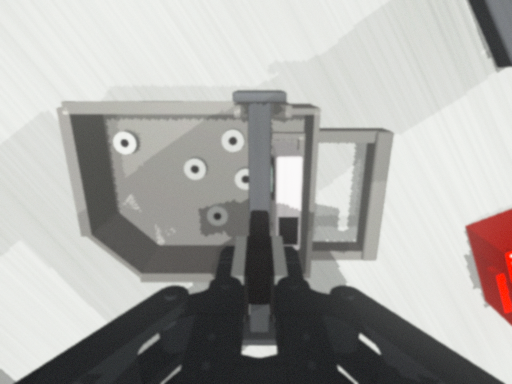

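The view shows the bar over the notches, with the module at (290,190) behind it. The pose agrees within 1 mm. I'll correct by 0.9 mm and lower.

Emit:
{"method": "drive_tool", "body": {"series": [[[0,0.035,0.3,0,0,0,0],[0,0,0.3,0,0,0,0],[0,0,0.3,0,0,0,0],[0,0,0.3,0,0,0,0],[0,0,0.3,0,0,0,0],[0,0,0.2,0,0,0,0],[0,0,0.1,0,0,0,0],[0,0,0.1,0,0,0,0],[0,0,0.1,0,0,0,0],[0,0,0.1,0,0,0,0],[0,0,0,0,0,0,0],[0,0,0,0,0,0,0]]]}}

```text
clock: 11.75
tool_pos: [605.6, 16.3, 87.4]
tool_rot: [180.0, -0.0, 56.5]
ft_force: [-0.5, -0.3, -0.9]
grip_width: 8.6
grip_force: 62.0
```

Emit:
{"method": "drive_tool", "body": {"series": [[[0,0,0.05,0,0,0,0],[0,0,0.05,0,0,0,0],[0,0,0.05,0,0,0,0],[0,0,0,0,0,0,0],[0,0,0,0,0,0,0]]]}}

```text
clock: 12.25
tool_pos: [605.4, 16.3, 83.4]
tool_rot: [-180.0, 0.0, 56.5]
ft_force: [0.9, -0.6, -1.4]
grip_width: 9.0
grip_force: 62.0
```

Emit:
{"method": "drive_tool", "body": {"series": [[[0,0,0.03,0,0,0,0],[0,0,0.02,0,0,0,0],[0,0,0,0,0,0,0],[0,0,0,0,0,0,0]]]}}

```text
clock: 12.65
tool_pos: [605.5, 16.3, 82.3]
tool_rot: [180.0, -0.0, 56.5]
ft_force: [-0.3, -1.2, -0.5]
grip_width: 8.6
grip_force: 62.0
```

Emit:
{"method": "drive_tool", "body": {"series": [[[0,0,0.04,0,0,0,0],[0,0,0,0,0,0,0],[0,0,0,0,0,0,0]]]}}

```text
clock: 12.95
tool_pos: [605.7, 16.3, 82.0]
tool_rot: [180.0, -0.0, 56.5]
ft_force: [-2.6, 0.1, 4.6]
grip_width: 8.9
grip_force: 62.7
```

The bar is seated with 5 N of contact, at the expected height. I'll release it and rise.

Emit:
{"method": "drive_tool", "body": {"series": [[[0,0,-0.02,0,0,0,0],[0,0,0,0,0,0,0.35],[0,0,0,0,0,0,0.35],[0,0,0,0,0,0,0.35],[0,0,0,0,0,0,0.35],[0,0,-0.2,0,0,0,0.35],[0,0,-0.4,0,0,0,0.35],[0,0,-0.6,0,0,0,0.35],[0,0,-0.8,0,0,0,0.35],[0,0,-1,0,0,0,0.5],[0,0,-1,0,0,0,0.5],[0,0,-0.6,0,0,0,0.5],[0,0,0,0,0,0,0.5],[0,0,0,0,0,0,0.5],[0,0,0,0,0,0,0.5]]]}}

```text
clock: 14.45
tool_pos: [604.8, 16.3, 195.7]
tool_rot: [-179.9, 0.1, 56.5]
ft_force: [0.0, -0.3, -0.2]
grip_width: 42.6
grip_force: 0.0
```

```bash
python3 - <<'E'
from resid import *
from plan import plan,down
p,im,d=grab('wrist'); s=read_state(); print(s['tool_pos'],s['tool_rot'],s['ft_force'])
C=cloud(p,d); a=np.array([565.9,41.9,np.radians(-33.65)]); segcheck(C,a)
P=C.reshape(-1,3); c,s_=np.cos(a[2]),np.sin(a[2]); L=(P[:,:2]-a[:2])@np.array([[c,-s_],[s_,c]])
for nm,k in (('barL',(abs(L[:,1]-40)<14)&(abs(L[:,0]-47)<3.5)),('barR',(abs(L[:,1]+40)<14)&(abs(L[:,0]-47)<3.5)),('tab',(abs(L[:,1])<9)&(abs(L[:,0]-47)<3)&(P[:,2]<110)),('mod',(abs(L[:,1])<25)&(abs(L[:,0]-66)<4)&(P[:,2]<80))):
    print(nm,k.sum(),np.percentile(P[k,2],[5,50,95]).round(1) if k.any() else '')
k=(abs(L[:,1])<14)&(P[:,2]>85)&(P[:,2]<91)&(abs(L[:,0]-47)<15); print('tab x',np.percentile(L[k],[3,50,97],0))
k=(abs(abs(L[:,1])-40)<14)&(abs(P[:,2]-42)<2)&(abs(L[:,0]-47)<12); print('bar x',np.percentile(L[k,0],[3,50,97],0))
plan([a[0]+c*130,a[1]+s_*130,150],down(56.35),8,.5)
cv2.imwrite('pics/w4.png',im[...,::-1])
E
```

```text
[604.68160835  16.28288044 195.40557045] [-1.79880322e+02  8.37280744e-02  5.65290006e+01] [-0.07033338  0.16448117 -0.60972907]
far 413 [81.7 83.6 85.6] slope -0.02
near 742 [-88.  -83.8 -79.9] slope -0.1
handle 1067 [124.9 130.3 135.9] slope 0.07
right 389 [-68.3 -64.1 -60.3] slope 0.13
left 1082 [61.8 65.7 69. ] slope 0.08
cut 280 [-79.8 -77.3 -75.2] slope 
barL 260 [40.7 41.7 42.8]
barR 148 [40.9 42.  43. ]
tab 154 [86.8 88.  88.9]
mod 522 [58.9 60.  61.2]
tab x [[ 42.31611234 -12.00392213]
 [ 46.97462283   1.08274101]
 [ 51.66770251  13.15184984]]
bar x [40.83532286 46.88087509 52.17337493]
max 0.418
[[-0.002,0.418,0.226,-0.003,0.002,0.004,0.5],[-0.002,0.418,0.226,-0.003,0.002,0.004,0.5],[-0.002,0.418,0.226,-0.003,0.002,0.004,0.5],[-0.001,0.418,0.226,-0.003,0.002,0.004,0.5],[-0.001,0.418,0.227,-0.003,0.002,0.004,0.5],[-0.001,0.418,0.227,-0.003,0.002,0.004,0.5],[-0.001,0.418,0.227,-0.003,0.002,0.004,0.5],[-0.001,0.418,0.227,-0.003,0.002,0.004,0.5]]
```

View pics/w4.png

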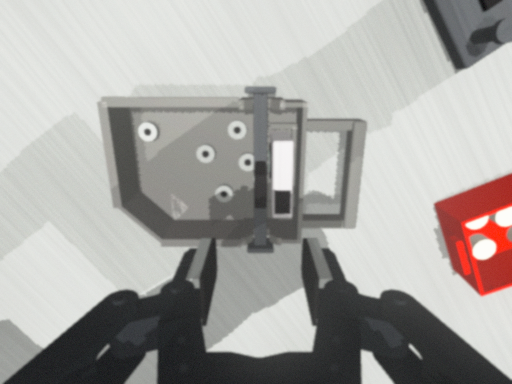

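The bar is home: its top is at 42 mm on both sides and its x is 47. The module stands at 60 mm, and it shows at (283,175). Next is the handle.

Emit:
{"method": "drive_tool", "body": {"series": [[[0,0.42,0.2,0,0,0,0.42],[0,0.42,0.2,0,0,0,0.42],[0,0.42,0.2,0,0,0,0.42],[0,0.42,0.2,0,0,0,0.42],[0,0.42,0.25,0,0,0,0.42],[0,0.42,0.25,0,0,0,0.42],[0,0.42,0.25,0,0,0,0.42],[0,0.42,0.25,0,0,0,0.42],[0,0,0.4,0,0,0,0.42],[0,0,0.4,0,0,0,0.42],[0,0,0.4,0,0,0,0.42],[0,0,0.4,0,0,0,0.42],[0,0,0.4,0,0,0,0.42],[0,0,0,0,0,0,0.42],[0,0,0,0,0,0,0.42],[0,0,0,0,0,0,0.42]]]}}

```text
clock: 16.1
tool_pos: [676.0, -30.0, 102.5]
tool_rot: [179.9, -0.0, 56.5]
ft_force: [0.4, -0.1, 0.8]
grip_width: 35.6
grip_force: 0.0
```

```bash
python3 -c "
from plan import *
s=read_state();print(s['tool_pos'],s['tool_rot'],s['grip_width'])
plan([674.2,-29.9,40],down(56.35),10,.42)"|cut -c1-200
```

```text
[676.00478852 -29.99553119 102.45245233] [ 1.79939323e+02 -3.86502597e-02  5.65317803e+01] 35.55226148669297
max 0.25
[[-0.004,-0.006,0.25,0.001,-0.001,0.003,0.42],[-0.004,-0.006,0.25,0.001,-0.001,0.003,0.42],[-0.004,-0.006,0.25,0.001,-0.001,0.003,0.42],[-0.004,-0.006,0.25,0.001,-0.001,0.003,0.42],[-0.004,-0.006,0.25
```

Emit:
{"method": "drive_tool", "body": {"series": [[[-0.04,-0.06,0.3,0,0,0,0.42],[0,0,0.3,0,0,0,0.42],[0,0,0.3,0,0,0,0.42],[0,0,0.3,0,0,0,0.42],[0,0,0.3,0,0,0,0.42],[0,0,0.3,0,0,0,0.42],[0,0,0.3,0,0,0,0.42],[0,0,0.3,0,0,0,0.42],[0,0,0.1,0,0,0,0.42],[0,0,0,0,0,0,0.42],[0,0,0,0,0,0,0.42],[0,0,0,0,0,0,0.42]]]}}

```text
clock: 17.3
tool_pos: [674.2, -30.1, 39.8]
tool_rot: [179.9, -0.0, 56.5]
ft_force: [0.0, 0.2, 1.1]
grip_width: 35.8
grip_force: 0.0
```

Emit:
{"method": "drive_tool", "body": {"series": [[[0,0,0,0,0,0,0],[0,0,0,0,0,0,0],[0,0,0,0,0,0,0],[0,0,0,0,0,0,0],[0,0,0,0,0,0,0],[0,0,0,0,0,0,0],[0,0,0,0,0,0,0]]]}}

```text
clock: 18.0
tool_pos: [674.6, -30.3, 40.0]
tool_rot: [179.9, -0.0, 56.5]
ft_force: [2.1, -2.0, 4.3]
grip_width: 10.8
grip_force: 60.0
```

```bash
cat > tilt.py <<'E'
from plan import *
def tilt(th0,th1,n,lift=0):
    """pivot about cut-off edge; rows from angle th0 to th1 (deg), tool frame equal to grasp frame at th=0"""
    a=np.radians(-33.65); Rt=R.from_euler('z',a); T=np.array([565.9,41.9,0])
    T=T+Rt.apply([.15,.6,0])
    piv=T+Rt.apply([-67,-47,0]); ax=Rt.apply(np.array([1,-1,0])/2**.5)
    h=T+Rt.apply([130,0,40]); Rg=R.from_matrix(down(56.45)); 
    # sign: handle must rise
    if np.cross(ax,h-piv)[2]<0: ax=-ax
    P=[];Q=[]
    for t in np.linspace(th0,th1,n+1):
        r=R.from_rotvec(ax*np.radians(t)); P.append(piv+r.apply(h-piv)+[0,0,lift*t/30]); Q.append(r*Rg)
    rows=[np.round(np.r_[Q[i].inv().apply(P[i+1]-P[i])/25,(Q[i].inv()*Q[i+1]).as_rotvec()/.1],3).tolist()+[0] for i in range(n)]
    print('end pose',P[-1].round(1),Q[-1].as_euler('xyz',degrees=True).round(1)); print(str(rows).replace(' ',''))
E
python3 -c "
from tilt import *
s=read_state();print(s['tool_pos'],s['tool_rot'],s['grip_width'],s['ft_force'],s['q'])
tilt(0,10,20); tilt(10,20,20); tilt(20,30,20)"
```

```text
[674.59462266 -30.34068913  39.99361693] [ 1.79889567e+02 -3.96945686e-02  5.65120511e+01] 10.788772583928472 [ 2.10599318 -1.97533911  4.27221132] [-2.56563766e+00  4.17182551e+01  1.27245936e+01  6.08912042e+01
 -2.26960692e-02  1.20922327e+02]
end pose [665.2 -31.6  69.4] [172.9  -7.   56.9]
[[-0.01,-0.01,-0.06,-0.062,0.062,0.0,0],[-0.01,-0.01,-0.06,-0.062,0.062,0.0,0],[-0.01,-0.01,-0.06,-0.062,0.062,0.0,0],[-0.01,-0.01,-0.06,-0.062,0.062,0.0,0],[-0.01,-0.01,-0.06,-0.062,0.062,0.0,0],[-0.01,-0.01,-0.06,-0.062,0.062,0.0,0],[-0.01,-0.01,-0.06,-0.062,0.062,0.0,0],[-0.01,-0.01,-0.06,-0.062,0.062,0.0,0],[-0.01,-0.01,-0.06,-0.062,0.062,0.0,0],[-0.01,-0.01,-0.06,-0.062,0.062,0.0,0],[-0.01,-0.01,-0.06,-0.062,0.062,0.0,0],[-0.01,-0.01,-0.06,-0.062,0.062,0.0,0],[-0.01,-0.01,-0.06,-0.062,0.062,0.0,0],[-0.01,-0.01,-0.06,-0.062,0.062,-0.0,0],[-0.01,-0.01,-0.06,-0.062,0.062,-0.0,0],[-0.01,-0.01,-0.06,-0.062,0.062,0.0,0],[-0.01,-0.01,-0.06,-0.062,0.062,-0.0,0],[-0.01,-0.01,-0.06,-0.062,0.062,0.0,0],[-0.01,-0.01,-0.06,-0.062,0.062,-0.0,0],[-0.01,-0.01,-0.06,-0.062,0.062,-0.0,0]]
end pose [651.  -
[... 957 characters left out ...]
.01,-0.06,-0.062,0.062,0.0,0],[-0.01,-0.01,-0.06,-0.062,0.062,-0.0,0],[-0.01,-0.01,-0.06,-0.062,0.062,0.0,0],[-0.01,-0.01,-0.06,-0.062,0.062,0.0,0],[-0.01,-0.01,-0.06,-0.062,0.062,0.0,0],[-0.01,-0.01,-0.06,-0.062,0.062,0.0,0],[-0.01,-0.01,-0.06,-0.062,0.062,0.0,0],[-0.01,-0.01,-0.06,-0.062,0.062,0.0,0],[-0.01,-0.01,-0.06,-0.062,0.062,-0.0,0],[-0.01,-0.01,-0.06,-0.062,0.062,0.0,0],[-0.01,-0.01,-0.06,-0.062,0.062,-0.0,0],[-0.01,-0.01,-0.06,-0.062,0.062,-0.0,0],[-0.01,-0.01,-0.06,-0.062,0.062,0.0,0],[-0.01,-0.01,-0.06,-0.062,0.062,-0.0,0],[-0.01,-0.01,-0.06,-0.062,0.062,0.0,0],[-0.01,-0.01,-0.06,-0.062,0.062,-0.0,0],[-0.01,-0.01,-0.06,-0.062,0.062,-0.0,0],[-0.01,-0.01,-0.06,-0.062,0.062,0.0,0]]
```

Handle gripped: 10.8 mm opening at 60 N. I'll pivot about the cut-off edge in 10° stages.

Emit:
{"method": "drive_tool", "body": {"series": [[[-0.01,-0.01,-0.06,-0.062,0.062,0,0],[-0.01,-0.01,-0.06,-0.062,0.062,0,0],[-0.01,-0.01,-0.06,-0.062,0.062,0,0],[-0.01,-0.01,-0.06,-0.062,0.062,0,0],[-0.01,-0.01,-0.06,-0.062,0.062,0,0],[-0.01,-0.01,-0.06,-0.062,0.062,0,0],[-0.01,-0.01,-0.06,-0.062,0.062,0,0],[-0.01,-0.01,-0.06,-0.062,0.062,0,0],[-0.01,-0.01,-0.06,-0.062,0.062,0,0],[-0.01,-0.01,-0.06,-0.062,0.062,0,0],[-0.01,-0.01,-0.06,-0.062,0.062,0,0],[-0.01,-0.01,-0.06,-0.062,0.062,0,0],[-0.01,-0.01,-0.06,-0.062,0.062,0,0],[-0.01,-0.01,-0.06,-0.062,0.062,0,0],[-0.01,-0.01,-0.06,-0.062,0.062,0,0],[-0.01,-0.01,-0.06,-0.062,0.062,0,0],[-0.01,-0.01,-0.06,-0.062,0.062,0,0],[-0.01,-0.01,-0.06,-0.062,0.062,0,0],[-0.01,-0.01,-0.06,-0.062,0.062,0,0],[-0.01,-0.01,-0.06,-0.062,0.062,0,0]]]}}

```text
clock: 20.0
tool_pos: [663.9, -31.8, 68.4]
tool_rot: [172.9, -7.1, 57.0]
ft_force: [-1.2, 1.4, -3.7]
grip_width: 11.0
grip_force: 59.1
```

```bash
cat > look.py <<'E'
import sys
from h import *
p,im,d=grab('scene'); C=cloud(p,d); s=read_state(); print(s['clock'],s['tool_pos'].round(1),s['tool_rot'].round(1),s['ft_force'].round(1),s['grip_width'])
a=R.from_euler('xyz',s['tool_rot'],degrees=True)*R.from_matrix(rot([180,0,56.45])).inv()*R.from_euler('z',-33.65,degrees=True)
T=s['tool_pos']-a.apply([130,0,40]); cut=[T+a.apply(q) for q in ((-49,-65,0),(-85,-29,0),(85,65,0))]
print('tilt by tool',np.degrees(np.arccos(a.as_matrix()[2,2])).round(1),'cut edge z',np.round(np.array(cut)[:,2],1))
L=(C.reshape(-1,3)-T)@a.as_matrix()
rim=(abs(L[:,2]-48)<6)&(((abs(L[:,0]-83)<3)&(abs(L[:,1])<55))|((abs(abs(L[:,1])-64)<4)&(L[:,0]>-35)&(L[:,0]<25))|((abs(L[:,0]+83)<3)&(abs(L[:,1]-20)<35)))
q=L[rim]; A=np.c_[q[:,:2],np.ones(len(q))]; k=np.linalg.lstsq(A,q[:,2],rcond=None)[0]
for _ in range(3): r=abs(A@k-q[:,2])<2; k=np.linalg.lstsq(A[r],q[r,2],rcond=None)[0]
n=a.apply(np.array([-k[0],-k[1],1])/np.linalg.norm([k[0],k[1],1])); print('rim plane in assumed tote frame',np.degrees(k[:2]).round(1),k[2].round(1),'tilt seen',np.degrees(np.arccos(n[2])).round(1), r.sum())
b=(abs(L[:,0]-47)<4)&(abs(abs(L[:,1])-38)<15)&(L[:,2]>30)&(L[:,2]<60); print('bar top',[np.median(L[b&(sg*L[:,1]>0),2]).round(1) for sg in(1,-1)])
m=(abs(L[:,0]-66)<6)&(abs(L[:,1])<28)&(L[:,2]>50)&(L[:,2]<70); print('module top',m.sum(),np.median(L[m,2]).round(1) if m.any() else '')
u=proj(p,cut).mean(0).astype(int); r0=max(0,u[1]-130);c0=max(0,u[0]-130)
cv2.imwrite(f'pics/{sys.argv[1]}.png',cv2.resize(im[r0:r0+220,c0:c0+270,::-1],None,fx=2.7,fy=2.7,interpolation=cv2.INTER_CUBIC))
E
python3 look.py t10
```

```text
20.05 [663.8 -31.9  68.6] [172.9  -7.1  57. ] [-1.1  0.6 -4. ] 10.977237739819312
tilt by tool 10.1 cut edge z [-0.9 -0.8 31.7]
rim plane in assumed tote frame [-0.4 -1.4] 48.6 tilt seen 8.8 103
bar top [np.float64(nan), np.float64(39.3)]
module top 33 59.7
  return _methods._mean(a, axis=axis, dtype=dtype,
  ret = ret.dtype.type(ret / rcount)
```

The tote follows cleanly with low forces. I'll continue to 20° and then 30°.

Emit:
{"method": "drive_tool", "body": {"series": [[[-0.01,-0.01,-0.062,-0.062,0.062,0,0],[-0.01,-0.01,-0.062,-0.062,0.062,0,0],[-0.01,-0.01,-0.062,-0.062,0.062,0,0],[-0.01,-0.01,-0.062,-0.062,0.062,0,0],[-0.01,-0.01,-0.062,-0.062,0.062,0,0],[-0.01,-0.01,-0.062,-0.062,0.062,0,0],[-0.01,-0.01,-0.062,-0.062,0.062,0,0],[-0.01,-0.01,-0.062,-0.062,0.062,0,0],[-0.01,-0.01,-0.062,-0.062,0.062,0,0],[-0.01,-0.01,-0.062,-0.062,0.062,0,0],[-0.01,-0.01,-0.062,-0.062,0.062,0,0],[-0.01,-0.01,-0.062,-0.062,0.062,0,0],[-0.01,-0.01,-0.062,-0.062,0.062,0,0],[-0.01,-0.01,-0.062,-0.062,0.062,0,0],[-0.01,-0.01,-0.062,-0.062,0.062,0,0],[-0.01,-0.01,-0.062,-0.062,0.062,0,0],[-0.01,-0.01,-0.062,-0.062,0.062,0,0],[-0.01,-0.01,-0.062,-0.062,0.062,0,0],[-0.01,-0.01,-0.062,-0.062,0.062,0,0],[-0.01,-0.01,-0.062,-0.062,0.062,0,0]]]}}

```text
clock: 22.05
tool_pos: [649.9, -34.9, 96.8]
tool_rot: [165.5, -14.1, 58.3]
ft_force: [-0.7, 1.1, -5.6]
grip_width: 11.2
grip_force: 59.0
```

Emit:
{"method": "drive_tool", "body": {"series": [[[-0.01,-0.01,-0.06,-0.062,0.062,0,0],[-0.01,-0.01,-0.06,-0.062,0.062,0,0],[-0.01,-0.01,-0.06,-0.062,0.062,0,0],[-0.01,-0.01,-0.06,-0.062,0.062,0,0],[-0.01,-0.01,-0.06,-0.062,0.062,0,0],[-0.01,-0.01,-0.06,-0.062,0.062,0,0],[-0.01,-0.01,-0.06,-0.062,0.062,0,0],[-0.01,-0.01,-0.06,-0.062,0.062,0,0],[-0.01,-0.01,-0.06,-0.062,0.062,0,0],[-0.01,-0.01,-0.06,-0.062,0.062,0,0],[-0.01,-0.01,-0.06,-0.062,0.062,0,0],[-0.01,-0.01,-0.06,-0.062,0.062,0,0],[-0.01,-0.01,-0.06,-0.062,0.062,0,0],[-0.01,-0.01,-0.06,-0.062,0.062,0,0],[-0.01,-0.01,-0.06,-0.062,0.062,0,0],[-0.01,-0.01,-0.06,-0.062,0.062,0,0],[-0.01,-0.01,-0.06,-0.062,0.062,0,0],[-0.01,-0.01,-0.06,-0.062,0.062,0,0],[-0.01,-0.01,-0.06,-0.062,0.062,0,0],[-0.01,-0.01,-0.06,-0.062,0.062,0,0]]]}}

```text
clock: 24.05
tool_pos: [631.2, -38.7, 121.0]
tool_rot: [157.6, -20.8, 60.7]
ft_force: [-1.5, 1.4, -6.6]
grip_width: 11.2
grip_force: 59.0
```

Emit:
{"method": "drive_tool", "body": {"series": [[[0,0,0,0,0,0,0],[0,0,0,0,0,0,0],[0,0,0,0,0,0,0],[0,0,0,0,0,0,0],[0,0,0,0,0,0,0],[0,0,0,0,0,0,0],[0,0,0,0,0,0,0],[0,0,0,0,0,0,0],[0,0,0,0,0,0,0],[0,0,0,0,0,0,0]]]}}

```text
clock: 25.05
tool_pos: [631.4, -38.7, 120.9]
tool_rot: [157.7, -20.8, 60.7]
ft_force: [-1.6, -0.3, -6.0]
grip_width: 11.0
grip_force: 59.0
```

```bash
python3 look.py t30 2>/dev/null
```

```text
25.1 [631.4 -38.7 120.9] [157.7 -20.8  60.7] [-1.2  1.8 -6.3] 10.708995101154139
tilt by tool 30.1 cut edge z [-0.3 -0.2 93.5]
rim plane in assumed tote frame [-1.5 -0.2] 50.0 tilt seen 28.9 103
bar top [np.float64(39.8), np.float64(40.2)]
module top 42 56.8
```

View pics/t30.png

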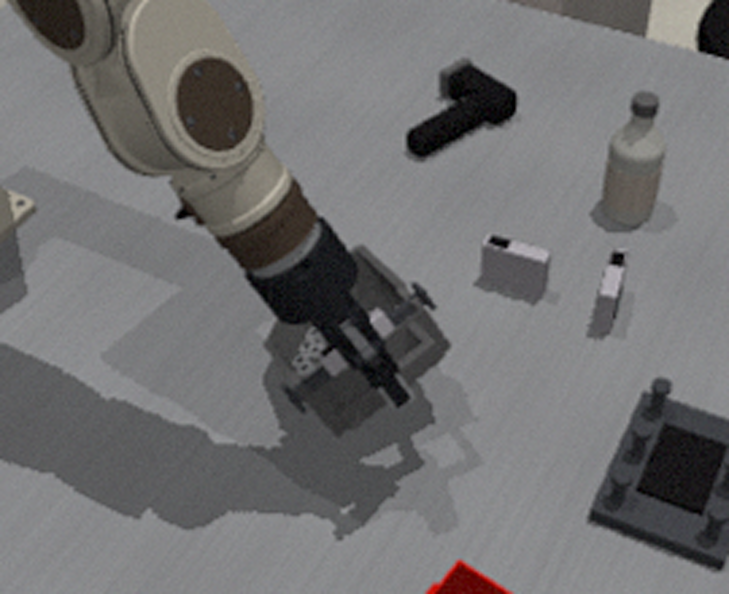

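The scene view shows the tote tipped with spacers massed in the corner around (310,350), and the bar plates visible at both sides. I'll confirm the count with the wrist camera.

```bash
python3 - <<'E'
from h import *
p,im,d=grab('wrist'); C=cloud(p,d); s=read_state()
a=R.from_euler('xyz',s['tool_rot'],degrees=True)*R.from_matrix(rot([180,0,56.45])).inv()*R.from_euler('z',-33.65,degrees=True)
T=s['tool_pos']-a.apply([130,0,40]); L=(C.reshape(-1,3)-T)@a.as_matrix()
for nm,k in (('barL',(abs(L[:,0]-47)<4)&(abs(L[:,1]-40)<14)&(L[:,2]<60)),('barR',(abs(L[:,0]-47)<4)&(abs(L[:,1]+40)<14)&(L[:,2]<60)),('mod',(abs(L[:,0]-66)<9)&(abs(L[:,1])<30)&(L[:,2]<75)&(L[:,2]>50)),('rimfar',(abs(L[:,0]-83)<2)&(abs(L[:,1])<50)&(abs(L[:,2]-50)<6)),('rimL',(abs(L[:,1]-63)<2)&(abs(L[:,0])<25)&(abs(L[:,2]-50)<8)),('rimnear',(abs(L[:,0]+83)<2)&(abs(L[:,1]-20)<30)&(abs(L[:,2]-50)<8))):
    print(nm,k.sum(),np.percentile(L[k],[5,50,95],0).round(1).tolist() if k.any() else '')
for m in nets.masks_of('wrist','spacer0'):
    q=L[(m['mask']&(d>0)).ravel()]; print(round(m['score'],2),np.round(np.array(m['extent'][:2])*[512,384]),np.median(q,0).round())
u=proj(p,[T+a.apply(q) for q in ((-64,-44,4),(47,0,30),(-85,65,0),(85,-65,50))]); print(u.round())
lo=np.clip(u.min(0)-25,0,None).astype(int);hi=(u.max(0)+25).astype(int)
c=im[lo[1]:hi[1],lo[0]:hi[0],::-1]; f=min(790/c.shape[1],590/c.shape[0]); print(lo,hi,f)
cv2.imwrite('pics/w5.png',cv2.resize(c,None,fx=f,fy=f,interpolation=cv2.INTER_CUBIC))
E
```

```text
barL 2024 [[43.5, 32.3, 3.6], [48.3, 43.4, 41.6], [50.9, 52.7, 43.7]]
barR 0 
mod 4301 [[57.8, -11.7, 51.4], [65.4, 9.6, 60.7], [67.8, 28.1, 62.2]]
rimfar 1781 [[81.3, -3.0, 45.1], [83.7, 23.8, 49.8], [84.8, 47.1, 51.0]]
rimL 0 
rimnear 0 
[[ -61.  299.]
 [  87.  258.]
 [-165.  114.]
 [ 167.  397.]]
[ 0 89] [192 421] 2.0
```

View pics/w5.png

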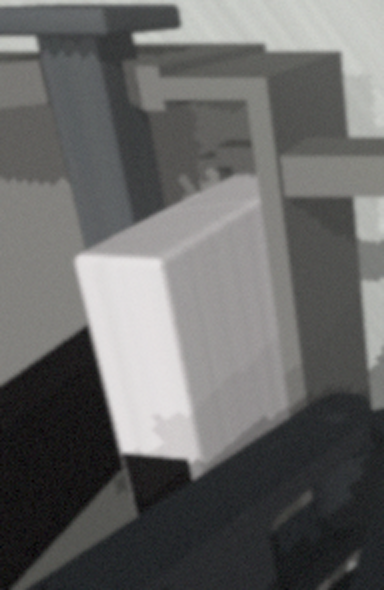

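This view shows the module upright against the bar, and the bar seated in its left notch at (90,20). The corner is out of sight, so I'll count the spacers numerically from the scene and top cameras.

```bash
python3 - <<'E'
from h import *
s=read_state()
a=R.from_euler('xyz',s['tool_rot'],degrees=True)*R.from_matrix(rot([180,0,56.45])).inv()*R.from_euler('z',-33.65,degrees=True)
T=s['tool_pos']-a.apply([130,0,40])
for n in ('scene','top'):
    p,im,d=grab(n); L=((cloud(p,d).reshape(-1,3)-T)@a.as_matrix()); g=im.mean(2).ravel()
    for m in nets.masks_of(n,'spacer0'):
        q=L[(m['mask']&(d>0)).ravel()]; print(n,round(m['score'],2),(np.array(m['extent'])*[512,384,512,384]).round(),np.median(q,0).round() if len(q) else '')
    print('corner',[(round(x['score'],2),(np.array(x['centre'])*[512,384]).round()) for x in nets.spot_point(n,'tote_corner')],proj(p,T+a.apply([-64,-44,4])).round())
    # height map of the floor, 6 mm cells, (median z / brightness), x rows, y columns
    for x in range(-80,40,8):
        row=[]
        for y in range(-60,62,8):
            k=(abs(L[:,0]-x)<4)&(abs(L[:,1]-y)<4)&(L[:,2]<30)&(L[:,2]>-3)
            row.append(f'{np.median(L[k,2]):3.0f}/{np.median(g[k]):3.0f}' if k.sum()>1 else '   .   ')
        print(x,' '.join(row))
E
```

```text
corner [] [[204. 187.]]
-80    .       .       .     23/ 68  18/ 67  14/ 75    .       .       .       .       .       .      8/ 55  18/ 52  15/ 53  16/ 50
-72    .       .     23/ 67  17/ 68  12/106  10/ 84    .       .       .       .       .       .      3/ 55   5/ 58   5/ 54  17/ 40
-64    .     19/ 65  18/ 67  13/ 97  10/ 94  10/ 97    .       .       .       .       .      3/ 55   4/ 58   5/ 57   4/ 55   4/ 43
-56  21/ 63  19/ 66  12/104  13/ 99  11/107   4/ 85    .       .       .       .       .       .      3/ 56   5/ 56   4/ 56  14/ 37
-48  17/ 67  13/ 87  11/101  12/113  12/108    .       .       .       .       .       .       .      4/ 51   5/ 58   4/ 47   6/ 45
-40  11/ 62  12/ 95  10/ 92  12/ 96  12/105    .       .       .       .       .       .       .       .      4/ 59   4/ 48   5/ 42
-32  13/ 96  13/ 89   5/ 82   7/ 78    .       .       .       .       .       .       .       .       .      5/ 57   4/ 52   5/ 46
-24  11/ 84  11/ 86  12/104    .       .       .       .       .       .       .       .       .       .       .       .     17/ 33
-16    .     13/104 
[... 2215 characters left out ...]
48   5/ 50   3/ 50   5/ 35   5/ 36    .       .   
0  12/ 33   5/ 42   6/ 42   4/ 46   4/ 47   4/ 49   5/ 48   4/ 48   4/ 49   5/ 48   4/ 51   5/ 48   5/ 36   5/ 37    .       .   
8  11/ 30   5/ 36   5/ 42   5/ 42   5/ 47   6/ 48   4/ 49   6/ 49   5/ 49   4/ 49   5/ 48   5/ 48   5/ 37   3/ 35    .       .   
16  14/ 28   5/ 28    .       .       .       .      6/ 49   4/ 49   7/ 50   4/ 48   4/ 49   4/ 48   5/ 35   4/ 35    .       .   
24  12/ 32   5/ 29   5/ 24    .       .       .       .      4/ 44   3/ 48   6/ 46   3/ 46   5/ 48   4/ 38   4/ 34    .       .   
32  23/ 28    .       .       .       .       .       .       .       .       .       .       .       .       .       .       .
```

The raised area of the spacers covers about 19–20 cells, which is five discs' worth. All of it is packed against the cut-off wall, and the rest of the visible floor is bare. The bar top is at about 42 mm and the module at 60 mm. I'm handing in.

```bash
python3 -c "
from workcell import job,read_state
s=read_state();print(s['clock'],s['dq'].round(2),s['grip_force']);print(job.job_done())"
```

```text
25.5 [ 0.06  0.03 -0.01 -0.01 -0.04 -0.01] 58.99690389633179
the job is handed in; nothing more can be done
None
```

I handed the job in at 25.5 s: the arm holds the tote still, tipped about 30° onto its cut-off corner, with the bar home in its notches, the module standing, and the spacers in the corner; I got their count of five from depth data, as the gripper hid a small patch of floor.

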